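# Unlock the parts cabinet and hold its flap at the pointer

## Robot

A 6-joint arm with a two-finger parallel gripper is mounted at the origin on the work surface. World frame = base frame: x ahead of the robot, y to its left, z up, the work surface at z = 0. Lengths are in m, angles in rad, forces in N, time in s.
With the tool pointing down it reaches from about 0.225 to 0.875 m from the base axis. Payload 3.4 kg.
Tool frame: the origin (TCP) lies midway between the tips of the shut fingers; the grasp point (between the pads) lies 19 mm behind it (manip.pinch_z is the distance from the TCP to the grasp point, in m); z points along the fingers, y is the line along which they close (so a half turn about z gives the same grasp; the last joint's range is limited). The gripper opens to 85 mm and grips with 20 to 120 N. Pads are 22 mm wide; open, the fingers measure 114 mm over their backs; the gripper's body (76 mm by 85 mm) begins 54 mm behind the grasp point. The pads swing forward as they close: fully open they stand 13 mm farther back than shut.
Start: joints at [-1.253, 0.276, 1.505, -0, 1.361, -0.121], TCP at [0.244, -0.521, 0.231] pointing down, gripper open.
Joint ranges: [-2.89, 2.89], [-0.75, 2.08], [0.22, 2.7], [-1.18, 4.32], [0.11, 2.71], [-2.7, 2.7]. Speed limits (rad/s): [2.57, 2.57, 3.14, 3.14, 3.14, 3.14].

## Interface

Orientations are given as a unit quaternion [w, x, y, z].
In Python, from rig import manip gives the robot as it stands.
- The arm moves only by the tool carry_out, never from a script. Its arguments are lists of equal length, an entry for each row: "delta_pos": the shift along the tool's x, y, z scaled (see below), a list of three; "turn": the turn, a rotation vector about the tool's x, y, z scaled (see below), a list of three; "claw": the closure, from -1 (fully open) to 1 (shut). A call has 1 to 12 rows; each row is the pose to reach, as a shift and turn from the pose commanded when the call began, along the tool's axes at that moment; what a row does not reach only later rows make up. The controller multiplies each number of a shift by 400 mm and each number of a turn by 30 degrees. A row lasts 1/10 s, in which the tool goes at most 50 mm and 8.59 degrees, less where a joint would pass 70% of its speed; a pose out of reach is approached as far as the arm can. A call with a number of a shift or a turn outside -1 to 1 is refused whole. A call with a gripper value outside its range is refused whole. The fingers move at their own pace and stop on an object; "force" is the grip in N (left out, the last holds). Time passes only in rows, so rows that repeat a pose let the fingers close. It gives the time, the measured TCP pose, the force, the opening and the grip force at its end, in the units of the state.
- manip.get_state(): the state, without advancing time (a new reading comes with each control period).
- manip.get_image(name): name is "side" or "top" or "wrist"; returns a dict with "image" (400x640x3 uint8, red, green, blue), "z_map" (400x640 float32, m along the optical axis (not along the pixel's ray), 0 where there is no reading), "fx", "fy", "cx", "cy" (pixels), "world_to_cam" (4x4, takes a point from world to camera coordinates). Camera axes: x right, y down, z forward; pixel columns grow to the right and rows downward; lengths in m; the calibration is good to about 2 mm. A picture is of the moment at which its call begins.
- manip.sign_off(): hands the job in; it is judged then, once.
Trained networks look in the newest picture that a camera, given by its name, has taken for a name from the list of things; names that differ only in an ending like _2 or _b are one class to them, and where a whole thing is asked for, a point or a joint stands for the part that bears it (a point fixed in the world has none). Each returns a list of dicts, best first, with "score" (0 to 1); they miss things now and then, are a little off and sometimes report something else, mostly with a low value. They report only what shows in the picture. A call takes as long as a camera call.
- manip.spot_in(camera, query): "point" ([x, y, z] in m, in world coordinates, good to about 4 mm: the middle of the surface that is visible of it).
- manip.place_of(camera, query): "point" ([x, y, z] in m, in world coordinates, good to about 4 mm: a listed point, or the origin of a listed thing).
The state is a dict: "clock": time; "qpos": joint angles; "qd": joint speeds; "effort": joint torques, N m; "position": TCP position; "ee_rot": TCP orientation; "contact_force": force on the tool from outside, world axes, zero at the start; "moment": the same for the moment, N m; "width": finger opening in m; "gripper_force": force on a finger pad.
Only numpy, scipy, OpenCV 4.12 (cv2) and the standard library are available. Lean on these libraries where they do the work, as an engineer would, in place of code of your own. Each camera call takes 0.05 s, during which the arm holds its last target. There are 200 camera calls.

## Task

Turn the brass cam lock on top of the beech parts cabinet clockwise (seen from above) until you feel it come up against its stop, so that its tongue is clear of the flap. Then raise the flap (it has a bar pull at its front) until it lies in line with the steel pointer at the cabinet's side and finish while still holding it there in the gripper, because it falls shut if let go. Leave the pointer where it is set, and do not disturb the other parts on the counter and the cabinet.

Things in the scene. Friction and masses are not known exactly. Their poses are not given: they have to be found in the camera images.
- case: Beech parts cabinet, fixed: 170 deep (x), 260 wide (y), 120 mm high. Origin at the centre of its underside; x from its front (robot side) to its back, y to its left, z up. Its top is a mahogany flap over y = -128 to +68 mm, and along the +y side a fixed beech rail 60 mm wide that carries the cam lock; rail top and shut flap top are both 120 mm above the counter.
- lock_wing (a point): Grip point on the brass cam lock's wing, a fin 9 thick, 36 long, 40 mm tall: on its upright turning axis, 154 mm above the counter, 14 mm below the fin's top, at x = -45, y = +100 mm of the cabinet. Axes turn with the lock: x across the fin, y along it, -y to the tongue, a flat strip reaching 45 mm from the axis just above the rail; shut, it lies over the flap's edge and holds the flap down.
- lock (a joint): Turn of the cam lock, rad: 0 with the tongue straight across the flap's edge (cabinet -y); grows clockwise seen from above, bringing the tongue towards cabinet -x. Starts at 0 to 0.35. Slight friction (0.04 N m); stays where left. A solid stop ends its travel a little short of a quarter turn (1.57): find it by feel, it resists hard there. The tongue clears the flap before the stop.
- flap_hinge (a point): Middle of the flap's hinge line, at the cabinet's back, 114 mm above the counter (x = +80, y = -30 mm of the cabinet). Axes turn with the flap: y along the hinge line, -x from the hinge to the pull, z out of the flap's upper face when shut.
- flap_pull (a point): Middle of the flap's pull, a round steel bar 10 mm thick, 90 mm long, parallel to the hinge and 200 mm from it, in the flap's mid-plane; a 10 mm leg at each end joins it to the flap's front edge, 35 mm behind the bar. Shut, it is 114 mm above the counter, 35 mm in front of the cabinet, nothing beneath. The bar can turn between gripper pads. Axes as flap_hinge.
- flap (a joint): Opening angle of the mahogany flap (165 by 196 by 12 mm, 0.2 to 0.45 kg), rad: 0 shut and level, grows as the pull rises, up to 1.5. Hinged at the back; nearly free-running, it falls shut when let go.
- pointer_tip (a point): Tip of the steel pointer, a thin flat arm 200 mm long, 8 mm thick, 8 mm high (20 near the tip), at the cabinet's right (-y) side, 117 mm from the flap's middle. It turns on the flap's hinge line, beside a fixed brass quadrant; its tip is as far from that line as the pull. Axes as the flap's (-x from hinge line to tip): in line when the x axes agree. Stiff, it stays as set.
- pointer (a joint): Angle of the pointer, rad, measured as the flap's: 0 level, 0.55 to 0.95 as set. The flap is to be held at this value.
- pivot: Nickel tone arm pivot, loose: a flange 32 mm across and 6 mm thick with an 18 mm stem, 30 mm tall in all, standing on the cabinet's lock rail behind the lock. Bystander. Origin at the centre of its underside.
- soundbox: Dark bakelite soundbox back, loose disc 62 mm across, 14 mm high, on the counter at the cabinet's left. Bystander. Origin under its centre.
- stay: Mahogany lid stay, loose strip 160 by 18 by 12 mm on the counter at the cabinet's right. Bystander. Origin under its centre, x along it.
- pin: Copper spring pin, loose, 45 by 18 by 14 mm, at the left of the counter. Bystander. Origin under its centre.
- screwdriver: Screwdriver lying loose at the right of the counter. Bystander. Origin under its middle, x along it.
- oil: Amber oil jar, loose, 44 mm across, 75 mm high, at the left of the counter. Bystander. Origin under its centre.
- screwcup: White ceramic screw cup, loose, 70 mm across, 35 mm high, at the right of the counter. Bystander. Origin under its centre.

How it is judged:
On the way:
1. the cam lock is turned clockwise up to its stop (value of joint lock above 1.34 rad), for 0.1 s.
At the end, for the whole second after the job is handed in: The flap stands within 0.08 rad (about 4.5 degrees) of the pointer and still, carried by the gripper's fingers on it (contact force above 0.5 N), with the lock still turned open (above 1.2 rad). On the way the lock was turned to within about 0.1 rad of its stop (angle between the x axis of flap_pull and the x axis of pointer_tip, either way round below 0.08 rad and velocity of joint flap between -0.05 and 0.05 rad/s and contact force between the fingers and flap above 0.5 N and value of joint lock above 1.2 rad); the arm keeps its last pose, push and grip.
It fails at once if the pointer is shifted from its setting (distance of pointer_tip from where it was at the start of the episode above 0.01 m).
It fails at once if another part on the counter or cabinet is disturbed (moved more than 20 mm) (distance of any of pivot, soundbox, stay, pin, screwdriver, oil, screwcup from where it was at the start of the episode above 0.02 m).
It also fails if it takes over 64 s, if anything falls off the work surface, if the arm or the gripper's body presses on something with over 40 N, if the wrist force passes 120 N, or if a joint passes its speed limit or range.

## Working session

There is one attempt and no reset: what is moved stays moved. The work goes in short steps, Python scripts to look and compute and a tool call to move; the robot and the scene stay as the last step left them, time stands still between calls to the robot, and variables do not carry over. Pictures are saved under pics/ and viewed, at most 10 in all, crops included, and the job is handed in when it is done.

Besides the shell and the picture viewer there is one more tool, called after "Emit:" as a command line: name --argument value ..., lists and objects as JSON in quotes. carry_out: Moves the arm, as the interface text tells. Shifts and turns lie within -1 to 1; 1 stands for 400 mm of shift or 30 degrees of turn. Its arguments: {"type":"object","properties":{"delta_pos":{"type":"array","items":{"type":"array","items":{"type":"number","minimum":-1,"maximum":1}}},"turn":{"type":"array","items":{"type":"array","items":{"type":"number","minimum":-1,"maximum":1}}},"claw":{"type":"array","items":{"type":"number"}},"force":{"type":"number"}},"required":["delta_pos","turn","claw"]}

```bash
mkdir -p pics; ls; cat > h.py <<'E'
from rig import manip
import numpy as np, cv2
from scipy.spatial.transform import Rotation as R
def save(n,f):
    d=manip.get_image(n); cv2.imwrite('pics/'+f,d['image'][:,:,::-1]); return d
def proj(d,p):
    c=d['world_to_cam']@np.r_[p,1]; return np.round([d['fx']*c[0]/c[2]+d['cx'],d['fy']*c[1]/c[2]+d['cy']])
def unproj(d,u,v,z=None):
    z=d['z_map'][int(v),int(u)] if z is None else z
    return (np.linalg.inv(d['world_to_cam'])@[(u-d['cx'])/d['fx']*z,(v-d['cy'])/d['fy']*z,z,1])[:3]
E
python3 - <<'E'
from h import *
s=manip.get_state(); print(s['clock'],s['position'],s['ee_rot'],s['contact_force'])
for n in ['side','top']:
    d=save(n,n+'0.png')
    print(n,'cam at',np.linalg.inv(d['world_to_cam'])[:3,3].round(3))
    for q in ['case','lock_wing','flap_hinge','flap_pull','pointer_tip','pivot','soundbox','stay','oil','screwcup','pin','screwdriver']:
        r=manip.place_of(n,q)
        for k in r[:1]: print(q,np.round(k['point'],3),round(k['score'],2),proj(d,k['point']))
print(manip.get_state()['clock'])
E
```

```text
pics
0.0 [ 0.24409739 -0.52002031  0.23041083] [-9.43292204e-04  9.76029494e-01  2.17636217e-01 -1.14573230e-04] [ 0.46131612 -0.45919789  1.11398808]
side cam at [-0.008  0.635  0.742]
case [0.6   0.129 0.002] 0.85 [273. 233.]
lock_wing [0.577 0.239 0.158] 0.74 [241. 213.]
flap_hinge [0.67  0.077 0.111] 0.86 [267. 183.]
flap_pull [0.476 0.126 0.115] 0.8 [306. 222.]
pointer_tip [ 0.51  -0.005  0.257] 0.48 [331. 146.]
pivot [0.666 0.213 0.122] 0.59 [228. 204.]
soundbox [0.618 0.31  0.001] 0.7 [216. 267.]
stay [ 0.593 -0.074 -0.001] 0.41 [323. 201.]
oil [ 0.554  0.459 -0.001] 0.78 [178. 320.]
screwcup [ 0.623 -0.474  0.004] 0.63 [387. 147.]
pin [0.406 0.465 0.   ] 0.6 [217. 365.]
screwdriver [ 0.416 -0.458 -0.001] 0.51 [435. 171.]
top cam at [ 0.378 -0.007  1.303]
case [ 0.6    0.127 -0.005] 0.57 [285. 195.]
lock_wing [0.578 0.232 0.153] 0.42 [246. 194.]
flap_hinge [ 0.554  0.459 -0.   ] 0.66 [190. 208.]
flap_pull [0.474 0.12  0.117] 0.56 [282. 228.]
pointer_tip [ 0.51  -0.009  0.262] 0.65 [323. 211.]
pivot [0.663 0.208 0.121] 0.58 [256. 170.]
soundbox [ 0.628  0.314 -0.001] 0.81 [232. 187.]
stay [ 0.59  -0.078 -0.001] 0.61 [343. 198.]
oil [ 0.555  0.459 -0.001] 0.69 [191. 207.]
screwcup [ 0.619 -0.473 -0.001] 0.64 [454. 191.]
pin [ 0.556  0.459 -0.002] 0.61 [191. 207.]
screwdriver [ 0.416 -0.46  -0.002] 0.75 [453. 249.]
1.3
```

```bash
python3 - <<'E'
import cv2,numpy as np
a=cv2.resize(cv2.imread('pics/side0.png')[100:300,160:400],None,fx=3,fy=3,interpolation=cv2.INTER_CUBIC)[:, :]
b=cv2.resize(cv2.imread('pics/top0.png')[140:260,200:360],None,fx=4,fy=4,interpolation=cv2.INTER_CUBIC)
cv2.imwrite('pics/side_c.png',a);cv2.imwrite('pics/top_c.png',b)
E
```

```text
(no output)
```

View pics/side_c.png

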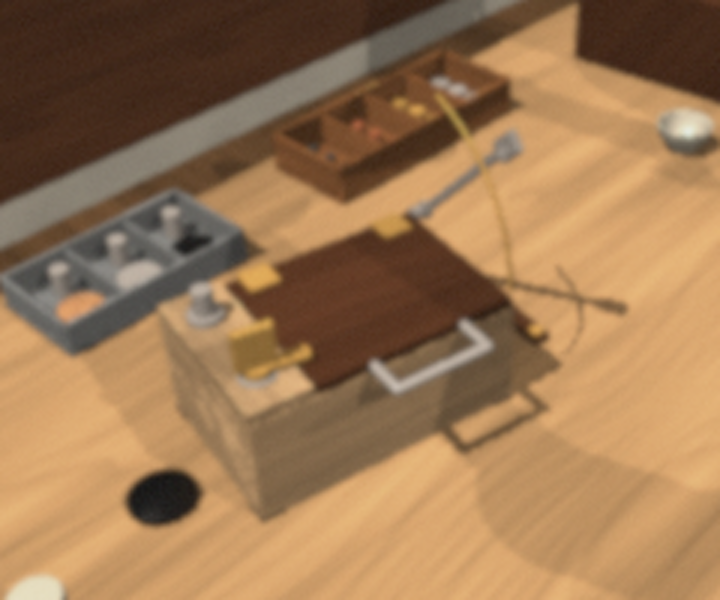

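View pics/top_c.png

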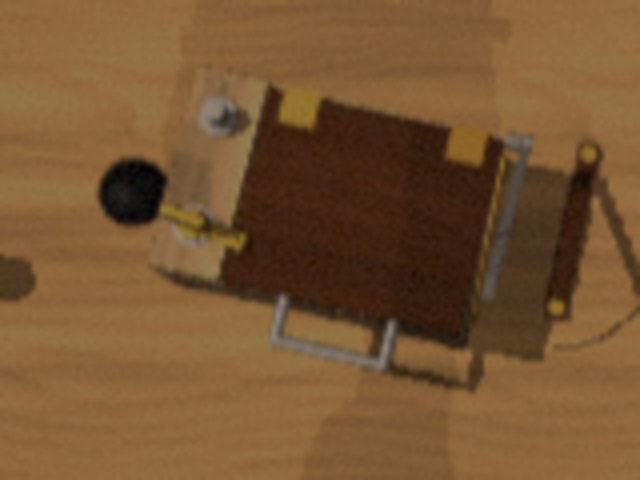

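Side crop: the lock is at (255,350) with its tongue end at (305,355). The pull runs (390,380)–(490,345), and the pointer runs from about (440,95) to (510,280). Top crop: the fin is at (190,222) with its tongue at (240,240), and the pull is at (275–385,340–365). Cabinet yaw is about -0.22 rad.

```bash
cat >> h.py <<'E'
def rot(ya,tilt=0):
    """tool down, y axis at heading ya; tilt about tool x"""
    y=np.array([np.cos(ya),np.sin(ya),0]);z=np.array([0,0,-1.]);x=np.cross(y,z)
    return R.from_matrix(np.c_[x,y,z])*R.from_rotvec([tilt,0,0])
def cmd(p0,R0,p,Rt):
    d=R0.inv().apply(np.array(p)-p0)/.4; t=(R0.inv()*Rt).as_rotvec()/np.radians(30)
    return d.round(4),t.round(4)
def cur():
    s=manip.get_state(); w=s['ee_rot']; return np.array(s['position']),R.from_quat([w[1],w[2],w[3],w[0]])
E
python3 - <<'E'
from h import *
from scipy.optimize import least_squares
L=dict(case=[0,0,0],lw=[-.045,.1,.154],hi=[.08,-.03,.114],pu=[-.12,-.03,.114])
obs=[('case',.6,.129),('lw',.577,.239),('hi',.67,.077),('pu',.476,.126),('case',.6,.127),('lw',.578,.232),('pu',.474,.12)]
def f(v):
    c,s=np.cos(v[2]),np.sin(v[2]); return np.concatenate([[v[0]+c*L[k][0]-s*L[k][1]-x,v[1]+s*L[k][0]+c*L[k][1]-y] for k,x,y in obs])
r=least_squares(f,[.6,.13,-.2]); print(r.x,r.fun.round(3))
p,Q=cur()
a=np.array([.4,-.17,.34]);Ra=rot(-.8)
print(cmd(p,Q,a,Ra)); print(cmd(a,Ra,[.577,.225,.25],rot(-.34)))
E
```

```text
[ 0.59919475  0.12675342 -0.22373276] [-0.001 -0.002  0.001 -0.005  0.001  0.003 -0.    -0.002 -0.001 -0.
 -0.     0.002  0.002  0.004]
(array([ 0.7247, -0.6281, -0.2717]), array([ 1.000e-04,  0.000e+00, -6.342e-01]))
(array([ 1.0054, -0.4001,  0.225 ]), array([ 0.    ,  0.    , -0.8785]))
```

Emit:
carry_out --delta_pos '[[0.72, -0.63, -0.27], [0.72, -0.63, -0.27], [0.72, -0.63, -0.27], [0.72, -0.63, -0.27], [0.72, -0.63, -0.27], [0.72, -0.63, -0.27], [0.72, -0.63, -0.27], [0.72, -0.63, -0.27], [0.72, -0.63, -0.27], [0.72, -0.63, -0.27]]' --turn '[[0, 0, -0.63], [0, 0, -0.63], [0, 0, -0.63], [0, 0, -0.63], [0, 0, -0.63], [0, 0, -0.63], [0, 0, -0.63], [0, 0, -0.63], [0, 0, -0.63], [0, 0, -0.63]]' --claw '[-1, -1, -1, -1, -1, -1, -1, -1, -1, -1]'

```text
clock: 2.3
position: [0.3982, -0.1694, 0.3397]
ee_rot: [0.001, 0.926, 0.376, 0.0]
contact_force: [-1.0, -1.1, -0.3]
width: 0.0855
gripper_force: 0.0
```

Emit:
carry_out --delta_pos '[[1, -0.4, 0.22], [1, -0.4, 0.22], [1, -0.4, 0.22], [1, -0.4, 0.22], [1, -0.4, 0.22], [1, -0.4, 0.22], [1, -0.4, 0.22], [1, -0.4, 0.22], [1, -0.4, 0.22], [1, -0.4, 0.22], [1, -0.4, 0.22], [1, -0.4, 0.22]]' --turn '[[0, 0, -0.88], [0, 0, -0.88], [0, 0, -0.88], [0, 0, -0.88], [0, 0, -0.88], [0, 0, -0.88], [0, 0, -0.88], [0, 0, -0.88], [0, 0, -0.88], [0, 0, -0.88], [0, 0, -0.88], [0, 0, -0.88]]' --claw '[-1, -1, -1, -1, -1, -1, -1, -1, -1, -1, -1, -1]'

```text
clock: 3.5
position: [0.5743, 0.2207, 0.251]
ee_rot: [0.0, 0.818, 0.576, -0.001]
contact_force: [-0.7, -0.0, 0.1]
width: 0.0856
gripper_force: 0.0
```

```bash
python3 - <<'E'
from h import *
s=manip.get_state(); print(s['clock'],np.round(s['position'],4),np.round(s['qpos'],3),s['width'],np.round(s['contact_force'],1))
p,Q=cur(); print(Q.as_matrix().round(3))
d=save('wrist','w1.png'); print(np.linalg.inv(d['world_to_cam'])[:3,3])
for n in ['wrist','side']:
  for q in ['lock_wing','pivot','flap_pull','pointer_tip']:
    for k in manip.place_of(n,q)[:1]: print(n,q,np.round(k['point'],3),round(k['score'],2),proj(d,k['point']))
E
```

```text
3.5 [0.5743 0.2207 0.251 ] [ 2.550e-01  3.280e-01  1.380e+00 -1.000e-03  1.435e+00  5.980e-01] 0.08557463657943232 [-0.7 -0.   0.1]
[[ 0.337  0.942 -0.001]
 [ 0.942 -0.337 -0.001]
 [-0.002 -0.    -1.   ]]
[0.60324742 0.298556   0.39352952]
wrist lock_wing [0.577 0.234 0.156] 0.84 [310. 186.]
wrist pivot [0.664 0.213 0.123] 0.65 [400. 167.]
wrist flap_pull [0.476 0.124 0.11 ] 0.71 [263. 285.]
side lock_wing [0.577 0.239 0.158] 0.74 [308. 182.]
side pivot [0.666 0.213 0.122] 0.59 [401. 167.]
side flap_pull [0.476 0.126 0.115] 0.8 [262. 286.]
side pointer_tip [ 0.51  -0.005  0.257] 0.48 [331. 505.]
```

View pics/w1.png

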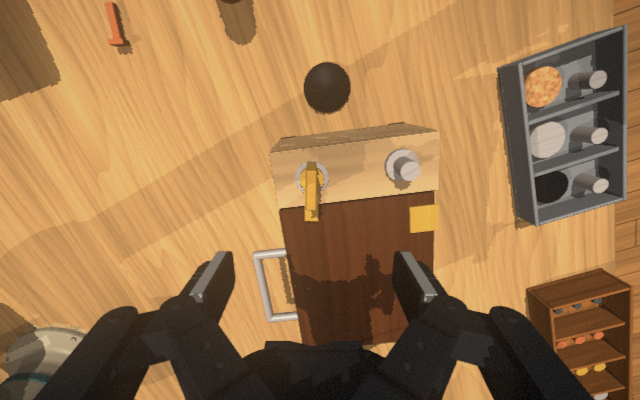

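Wrist view: the fin is at about (310,180) with its tongue end at (312,220), along tool x and so parallel to the pads. The rail edge is tilted about 7°, which puts the lock at about 0.13 rad. The pivot is at (402,166), clear of the fingers.

Emit:
carry_out --delta_pos '[[0.036, -0.006, 0.12], [0.036, -0.006, 0.12], [0.036, -0.006, 0.2], [0.036, -0.006, 0.285], [0.036, -0.006, 0.285], [0.036, -0.006, 0.285], [0.036, -0.006, 0.285]]' --turn '[[0, 0, 0], [0, 0, 0], [0, 0, 0], [0, 0, 0], [0, 0, 0], [0, 0, 0], [0, 0, 0]]' --claw '[-0.2, -0.2, -0.2, -0.2, -0.2, -0.2, -0.2]' --force 30

```text
clock: 4.65
position: [0.5784, 0.2377, 0.1397]
ee_rot: [0.001, 0.817, 0.577, 0.002]
contact_force: [-0.5, -0.1, 0.0]
width: 0.0513
gripper_force: 0.0
```

Emit:
carry_out --delta_pos '[[0, 0, 0], [0, 0, 0], [0, 0, 0], [0, 0, 0], [0, 0, 0], [0, 0, 0], [0, 0, 0]]' --turn '[[0, 0, 0], [0, 0, 0], [0, 0, 0], [0, 0, 0], [0, 0, 0], [0, 0, 0], [0, 0, 0]]' --claw '[1, 1, 1, 1, 1, 1, 1]' --force 30

```text
clock: 5.35
position: [0.578, 0.2373, 0.1384]
ee_rot: [0.001, 0.817, 0.577, 0.001]
contact_force: [2.0, -1.4, 5.1]
width: 0.0082
gripper_force: 34.7
```

```bash
cat > st.py <<'E'
from h import *
s=manip.get_state(); print(s['clock'],np.round(s['position'],4),np.round(s['qpos'],3),'w',round(s['width'],4),'g',round(s['gripper_force'],1),'F',np.round(s['contact_force'],1),'M',np.round(s['moment'],2))
m=cur()[1].as_matrix(); print('yhead',np.arctan2(m[1,1],m[0,1]).round(4),'z',m[:,2].round(3))
E
python3 st.py
```

```text
5.35 [0.578  0.2373 0.1384] [ 2.790e-01  4.100e-01  1.539e+00 -1.000e-03  1.190e+00  6.200e-01] w 0.0082 g 34.7 F [ 2.  -1.4  5.1] M [-0.13 -0.23  0.04]
yhead -0.3413 z [ 0.003  0.    -1.   ]
```

Emit:
carry_out --delta_pos '[[0, 0, 0], [0, 0, 0], [0, 0, 0], [0, 0, 0], [0, 0, 0], [0, 0, 0]]' --turn '[[0, 0, 0.2], [0, 0, 0.4], [0, 0, 0.6], [0, 0, 0.8], [0, 0, 1], [0, 0, 1]]' --claw '[1, 1, 1, 1, 1, 1]'

```text
clock: 5.95
position: [0.5802, 0.2359, 0.1384]
ee_rot: [0.002, 0.939, 0.345, 0.003]
contact_force: [6.2, -3.3, 3.8]
width: 0.0083
gripper_force: 34.5
```

```bash
python3 st.py
```

```text
5.95 [0.5802 0.2359 0.1384] [ 0.278  0.41   1.538 -0.004  1.187  1.146] w 0.0083 g 34.5 F [ 6.2 -3.3  3.8] M [-0.68 -0.85  0.  ]
yhead -0.8664 z [ 0.007 -0.002 -1.   ]
```

Emit:
carry_out --delta_pos '[[0, 0, 0], [0, 0, 0], [0, 0, 0], [0, 0, 0], [0, 0, 0], [0, 0, 0]]' --turn '[[0, 0, 0.2], [0, 0, 0.4], [0, 0, 0.6], [0, 0, 0.8], [0, 0, 1], [0, 0, 1]]' --claw '[1, 1, 1, 1, 1, 1]'

```text
clock: 6.55
position: [0.5812, 0.2337, 0.1385]
ee_rot: [0.004, 0.996, 0.09, 0.004]
contact_force: [7.5, -10.1, 3.4]
width: 0.0087
gripper_force: 34.4
```

```bash
python3 st.py
```

```text
6.55 [0.5812 0.2337 0.1385] [ 0.276  0.41   1.538 -0.009  1.187  1.669] w 0.0087 g 34.4 F [  7.5 -10.1   3.4] M [-1.46 -1.19 -0.  ]
yhead -1.3897 z [ 0.009 -0.006 -1.   ]
```

Emit:
carry_out --delta_pos '[[0.006, 0.01, 0], [0.006, 0.01, 0], [0.006, 0.01, 0]]' --turn '[[0, 0, 0.15], [0, 0, 0.3], [0, 0, 0.3]]' --claw '[1, 1, 1]'

```text
clock: 6.85
position: [0.5815, 0.2327, 0.1384]
ee_rot: [0.001, 1.0, 0.012, 0.002]
contact_force: [2.9, -3.8, 5.3]
width: 0.0082
gripper_force: 34.8
```

```bash
python3 st.py
```

```text
6.85 [0.5815 0.2327 0.1384] [ 0.271  0.412  1.535 -0.003  1.192  1.819] w 0.0082 g 34.8 F [ 2.9 -3.8  5.3] M [-0.49 -0.32 -0.06]
yhead -1.5471 z [ 0.003 -0.002 -1.   ]
```

Emit:
carry_out --delta_pos '[[0, 0, 0], [0, 0, 0]]' --turn '[[0, 0, 0.1], [0, 0, 0.1]]' --claw '[1, 1]'

```text
clock: 7.05
position: [0.5815, 0.2325, 0.1384]
ee_rot: [0.001, 1.0, -0.014, 0.002]
contact_force: [2.4, -4.0, 5.7]
width: 0.0085
gripper_force: 34.8
```

```bash
python3 st.py
```

```text
7.05 [0.5815 0.2325 0.1384] [ 0.271  0.412  1.535 -0.003  1.192  1.871] w 0.0085 g 34.8 F [ 2.4 -4.   5.7] M [-0.63 -0.32 -0.06]
yhead -1.5986 z [ 0.004 -0.002 -1.   ]
```

Emit:
carry_out --delta_pos '[[0, 0, 0], [0, 0, 0]]' --turn '[[0, 0, 0.1], [0, 0, 0.1]]' --claw '[1, 1]'

```text
clock: 7.25
position: [0.5814, 0.2323, 0.1384]
ee_rot: [0.001, 0.999, -0.04, 0.002]
contact_force: [2.4, -3.9, 6.0]
width: 0.0082
gripper_force: 34.8
```

```bash
python3 st.py
```

```text
7.25 [0.5814 0.2323 0.1384] [ 0.271  0.412  1.535 -0.004  1.192  1.923] w 0.0082 g 34.8 F [ 2.4 -3.9  6. ] M [-0.75 -0.35 -0.01]
yhead -1.651 z [ 0.004 -0.003 -1.   ]
```

Emit:
carry_out --delta_pos '[[0, 0, 0], [0, 0, 0]]' --turn '[[0, 0, 0.1], [0, 0, 0.1]]' --claw '[1, 1]'

```text
clock: 7.45
position: [0.5815, 0.2321, 0.1385]
ee_rot: [0.002, 0.998, -0.065, 0.002]
contact_force: [2.4, -4.6, 5.2]
width: 0.0083
gripper_force: 39.6
```

```bash
python3 st.py
```

```text
7.45 [0.5815 0.2321 0.1385] [ 0.271  0.412  1.535 -0.005  1.192  1.974] w 0.0083 g 39.6 F [ 2.4 -4.6  5.2] M [-0.79 -0.42  0.68]
yhead -1.7011 z [ 0.004 -0.003 -1.   ]
```

Mz jumped to 0.68 N m, so the lock is at its stop. I'll push a little more to confirm.

Emit:
carry_out --delta_pos '[[0, 0, 0], [0, 0, 0], [0, 0, 0]]' --turn '[[0, 0, 0.05], [0, 0, 0.05], [0, 0, 0.05]]' --claw '[1, 1, 1]'

```text
clock: 7.75
position: [0.5815, 0.232, 0.1385]
ee_rot: [0.002, 0.997, -0.077, 0.002]
contact_force: [2.4, -5.2, 5.8]
width: 0.0082
gripper_force: 49.6
```

```bash
python3 st.py
```

```text
7.75 [0.5815 0.232  0.1385] [ 0.271  0.412  1.535 -0.005  1.192  1.999] w 0.0082 g 49.6 F [ 2.4 -5.2  5.8] M [-0.79 -0.35  0.99]
yhead -1.7254 z [ 0.004 -0.004 -1.   ]
```

Emit:
carry_out --delta_pos '[[0, 0, 0], [0, 0, 0], [0, 0, 0], [0, 0, 0], [0, 0, 0]]' --turn '[[0, 0, -0.06], [0, 0, -0.06], [0, 0, -0.06], [0, 0, -0.06], [0, 0, -0.06]]' --claw '[1, 1, -0.2, -0.2, -0.2]'

```text
clock: 8.25
position: [0.579, 0.2341, 0.1366]
ee_rot: [0.0, 0.998, -0.063, -0.001]
contact_force: [0.4, -0.2, 0.7]
width: 0.0505
gripper_force: 0.0
```

Emit:
carry_out --delta_pos '[[0, 0, -0.1], [0, 0, -0.25], [0, 0, -0.35], [0, 0, -0.35], [0, 0, -0.35]]' --turn '[[0, 0, 0], [0, 0, 0], [0, 0, 0], [0, 0, 0], [0, 0, 0]]' --claw '[-0.2, -0.2, -0.2, -0.2, -0.2]'

```text
clock: 8.75
position: [0.5801, 0.2344, 0.2785]
ee_rot: [-0.001, 0.998, -0.063, 0.001]
contact_force: [-1.1, 1.0, -1.1]
width: 0.051
gripper_force: 0.0
```

```bash
python3 st.py; python3 - <<'E'
from h import *
d=save('top','top1.png'); 
for q in ['lock_wing','pointer_tip','flap_pull','flap_hinge']:
    for n in ['top','side']:
        if n=='side' and q=='lock_wing': manip.get_image('side')
        for k in manip.place_of(n,q)[:1]: print(n,q,np.round(k['point'],4),round(k['score'],2))
im=cv2.imread('pics/top1.png')[140:260,200:360]
s=manip.get_image('side')['image'][:,:,::-1][100:260,200:360]
cv2.imwrite('pics/c2.png',np.hstack([cv2.resize(im,(400,300),interpolation=2),cv2.resize(s,(300,300),interpolation=2)]))
p,Q=cur()
yaw=-.2237; hp=np.array([.599,.1268,0]); c,sn=np.cos(yaw),np.sin(yaw)
W=lambda v: hp+np.array([c*v[0]-sn*v[1],sn*v[0]+c*v[1],v[2]])
for v in ([.08,-.03,.114],[-.12,-.03,.114],[.08,-.147,.114]): print(W(v).round(4))
print('to above pull, yhead yaw', cmd(p,Q,W([-.12,-.03,.25]),rot(yaw)))
E
```

```text
8.75 [0.5801 0.2344 0.2785] [0.273 0.331 1.308 0.    1.499 1.97 ] w 0.051 g 0.0 F [-1.1  1.  -1.1] M [-0.05  0.05  0.05]
yhead -1.6972 z [ 0.002  0.001 -1.   ]
top lock_wing [0.5802 0.2356 0.1538] 0.41
side lock_wing [0.5787 0.2343 0.1564] 0.77
top pointer_tip [ 0.5105 -0.0096  0.2607] 0.69
side pointer_tip [ 0.5084 -0.0058  0.2574] 0.49
top flap_pull [0.4743 0.1194 0.115 ] 0.92
side flap_pull [0.4762 0.1231 0.1145] 0.95
top flap_hinge [0.6704 0.0792 0.1126] 0.63
side flap_hinge [0.6665 0.0753 0.1118] 0.88
[0.6704 0.0798 0.114 ]
[0.4753 0.1242 0.114 ]
[ 0.6444 -0.0343  0.114 ]
to above pull, yhead yaw (array([-0.2245,  0.305 ,  0.0674]), array([-3.0000e-04,  1.3000e-03, -2.8147e+00]))
```

View pics/c2.png

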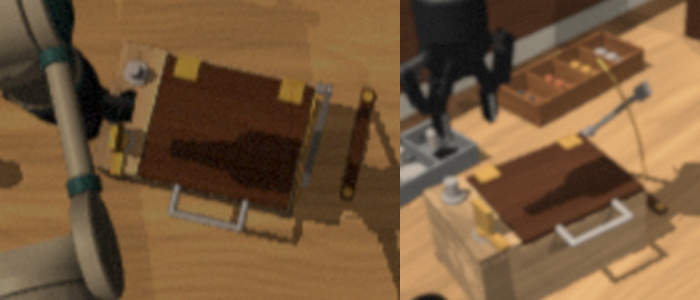

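The views show the tongue pointing to the front at (117,160) in the left panel, clear of the flap. The pivot and pointer are undisturbed. The pointer angle comes out at about 0.81 rad. Next I go to the pull.

Emit:
carry_out --delta_pos '[[-0.224, 0.305, 0.05], [-0.224, 0.305, 0.05], [-0.224, 0.305, 0.05], [-0.224, 0.305, 0.05], [-0.224, 0.305, 0.05]]' --turn '[[0, 0, -1], [0, 0, -1], [0, 0, -1], [0, 0, -1], [0, 0, -1]]' --claw '[-0.4, -0.4, -0.4, -0.4, -0.4]'

```text
clock: 9.8
position: [0.4745, 0.1233, 0.2576]
ee_rot: [0.0, 0.981, 0.196, 0.0]
contact_force: [0.9, 0.7, -0.0]
width: 0.0596
gripper_force: 0.0
```

Emit:
carry_out --delta_pos '[[0, 0, 0], [0, 0, 0], [0, 0, 0], [0, 0, 0]]' --turn '[[0, 0, -0.95], [0, 0, -0.95], [0, 0, -0.95], [0, 0, -0.95]]' --claw '[-0.4, -0.4, -0.4, -0.4]'

```text
clock: 10.2
position: [0.477, 0.125, 0.2576]
ee_rot: [0.0, 0.901, 0.434, 0.001]
contact_force: [0.1, -0.4, 0.0]
width: 0.0599
gripper_force: 0.0
```

Emit:
carry_out --delta_pos '[[0, 0, 0], [0, 0, 0], [0, 0, 0], [0, 0, 0], [0, 0, 0]]' --turn '[[0, 0, -0.86], [0, 0, -0.86], [0, 0, -0.86], [0, 0, -0.86], [0, 0, -0.86]]' --claw '[0, 0, 0.2, 0.2, 0.2]'

```text
clock: 10.7
position: [0.4764, 0.1247, 0.2574]
ee_rot: [0.0, 0.783, 0.621, 0.0]
contact_force: [0.3, -1.1, -0.3]
width: 0.034
gripper_force: 0.0
```

```bash
python3 st.py; python3 - <<'E'
from h import *
d=save('wrist','w2.png')
for k in manip.place_of('wrist','flap_pull')[:1]: print(np.round(k['point'],4),round(k['score'],2),proj(d,k['point']))
for k in manip.spot_in('wrist','flap_pull')[:1]: print('spot',np.round(k['point'],4))
p,Q=cur(); print(proj(d,p))
E
```

```text
10.7 [0.4764 0.1247 0.2574] [0.115 0.136 1.625 0.    1.38  0.344] w 0.034 g 0.0 F [ 0.3 -1.1 -0.3] M [-0.05  0.02  0.03]
yhead -0.2296 z [ 0.001  0.    -1.   ]
[0.4724 0.1238 0.1134] 0.56 [309. 187.]
spot [0.5879 0.1165 0.1176]
[311. 254.]
```

View pics/w2.png

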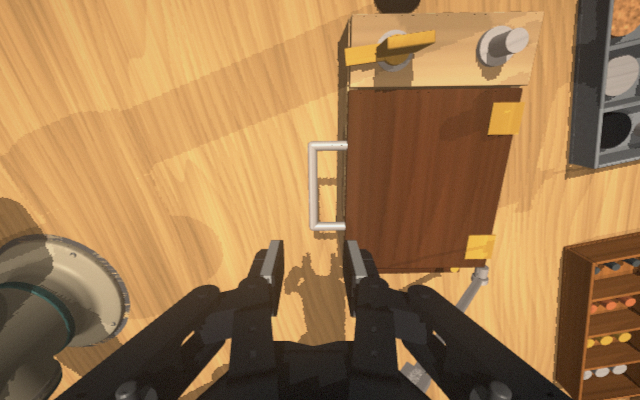

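The wrist view shows the bar at column 314, rows 145–230, squarely aligned with the pads at (275,270) and (355,270). I'll measure its line from depth.

```bash
python3 - <<'E'
from h import *
d=manip.get_image('wrist'); p,Q=cur()
u,v=np.meshgrid(np.arange(300,326),np.arange(155,220))
P=np.array([unproj(d,a,b) for a,b in zip(u.ravel(),v.ravel())])
P=P[(P[:,2]>.09)&(P[:,2]<.14)]; print(len(P),P.mean(0).round(4),P[:,2].max().round(4),np.median(P[:,2]).round(4))
q=Q.inv().apply(P-p); print('tool',np.percentile(q,[5,50,95],axis=0).round(4)); k=np.polyfit(q[:,0],q[:,1],1);print('slope',k)
# pointer by side depth
s=manip.get_image('side'); h=np.array([.6444,-.0343,.114]); w=np.array([-.9751,.2218,0]); n=np.array([.2218,.9751,0])
Z=s['z_map']; vv,uu=np.nonzero(Z>0); z=Z[vv,uu]
X=(np.linalg.inv(s['world_to_cam'])@np.c_[(uu-s['cx'])/s['fx']*z,(vv-s['cy'])/s['fy']*z,z,np.ones_like(z)].T)[:3].T-h
r=X@w; t=X[:,2]; l=X@n
m=(abs(l)<.012)&(t>.03)&(r>.02)&(r<.2)
print(m.sum(),np.percentile(l[m],[10,50,90]),np.median(np.arctan2(t,r)[m&(np.hypot(r,t)>.12)]))
k=np.polyfit(r[m],t[m],1);print(k,np.arctan(k[0]))
E
```

```text
606 [0.4772 0.1228 0.1179] 0.1209 0.1181
tool [[-0.0338 -0.0031  0.1377]
 [-0.0008  0.0016  0.1392]
 [ 0.0304  0.0064  0.1422]]
slope [-0.01892913  0.00161035]
87 [-0.00340608  0.00263643  0.00994869] 0.7598366755727557
[-1.22004865  0.26690519] -0.8841943047817532
```

Emit:
carry_out --delta_pos '[[0, 0.004, 0.08], [0, 0.004, 0.16], [0, 0.004, 0.24], [0, 0.004, 0.3], [0, 0.004, 0.35], [0, 0.004, 0.395], [0, 0.004, 0.395], [0, 0.004, 0.395]]' --turn '[[0, 0, 0], [0, 0, 0], [0, 0, 0], [0, 0, 0], [0, 0, 0], [0, 0, 0], [0, 0, 0], [0, 0, 0]]' --claw '[0.4, 0.4, 0.4, 0.4, 0.4, 0.4, 0.4, 0.4]'

```text
clock: 11.75
position: [0.4774, 0.1238, 0.0995]
ee_rot: [0.0, 0.783, 0.623, -0.0]
contact_force: [0.3, 0.0, 0.9]
width: 0.0253
gripper_force: 0.0
```

Emit:
carry_out --delta_pos '[[0, 0, 0], [0, 0, 0], [0, 0, 0], [0, 0, 0], [0, 0, 0]]' --turn '[[0, 0, 0], [0, 0, 0], [0, 0, 0], [0, 0, 0], [0, 0, 0]]' --claw '[1, 1, 1, 1, 1]' --force 40

```text
clock: 12.25
position: [0.4759, 0.1244, 0.1002]
ee_rot: [-0.001, 0.782, 0.623, -0.0]
contact_force: [-5.0, 2.0, 4.3]
width: 0.0083
gripper_force: 39.2
```

```bash
python3 st.py; python3 - <<'E'
from h import *
yh=-.2296
for th in np.r_[0.2:.81:.2,.82]:
    print(th, 'y',round(.2*(1-np.cos(th))/.4,4),'z',round(-.2*np.sin(th)/.4,4))
s=manip.get_image('side')
for k in manip.place_of('side','pointer_tip')[:1]: c=proj(s,k['point']); print(k['point'],c)
im=s['image'][:,:,::-1]; u,v=int(c[0]),int(c[1])
x0,y0=250,130
cv2.imwrite('pics/ptr.png',cv2.resize(im[y0:y0+90,x0:x0+120],None,fx=6,fy=6,interpolation=2))
E
```

```text
12.25 [0.4759 0.1244 0.1002] [1.130e-01 2.680e-01 1.877e+00 1.000e-03 9.980e-01 3.390e-01] w 0.0083 g 39.2 F [-5.   2.   4.3] M [0.35 0.91 0.06]
yhead -0.2264 z [-0.002  0.001 -1.   ]
0.2 y 0.01 z -0.0993
0.4 y 0.0395 z -0.1947
0.6000000000000001 y 0.0873 z -0.2823
0.8 y 0.1516 z -0.3587
0.82 y 0.1589 z -0.3656
[0.5088, -0.003, 0.2602] [331. 146.]
```

View pics/ptr.png

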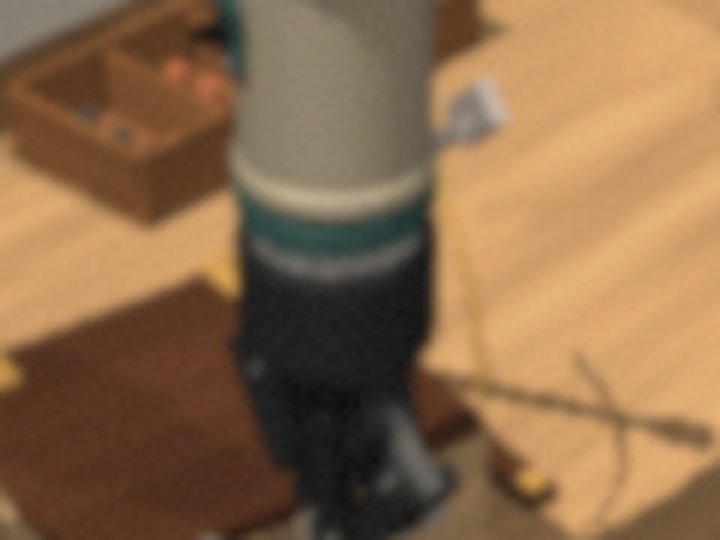

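The side crop shows the gripper on the pull. The pointer tip is still visible at (480,110) and the flap is shut. I'll lift along the arc in stages.

Emit:
carry_out --delta_pos '[[0, 0.001, -0.025], [0, 0.0025, -0.05], [0, 0.0055, -0.075], [0, 0.01, -0.099], [0, 0.016, -0.124], [0, 0.0225, -0.148], [0, 0.03, -0.171], [0, 0.0395, -0.195], [0, 0.0395, -0.195]]' --turn '[[0, 0, 0], [0, 0, 0], [0, 0, 0], [0, 0, 0], [0, 0, 0], [0, 0, 0], [0, 0, 0], [0, 0, 0], [0, 0, 0]]' --claw '[1, 1, 1, 1, 1, 1, 1, 1, 1]'

```text
clock: 13.25
position: [0.4909, 0.121, 0.1791]
ee_rot: [-0.001, 0.782, 0.623, -0.001]
contact_force: [-7.2, 3.5, 0.8]
width: 0.0083
gripper_force: 39.1
```

```bash
python3 st.py; python3 - <<'E'
from h import *
manip.get_image('side');manip.get_image('top')
for n in ['side','top']:
  for q in ['flap_pull','pointer_tip']:
    for k in manip.place_of(n,q)[:1]: print(n,q,np.round(k['point'],4),round(k['score'],2))
E
```

```text
13.25 [0.4909 0.121  0.1791] [0.103 0.21  1.732 0.002 1.202 0.328] w 0.0083 g 39.1 F [-7.2  3.5  0.8] M [0.61 1.16 0.11]
yhead -0.2265 z [-0.003  0.002 -1.   ]
side flap_pull [0.4912 0.1218 0.1905] 0.71
side pointer_tip [ 0.512  -0.007   0.2561] 0.65
top flap_pull [0.4909 0.1168 0.1895] 0.66
top pointer_tip [ 0.5092 -0.0066  0.261 ] 0.54
```

Emit:
carry_out --delta_pos '[[0, 0.008, -0.023], [0, 0.019, -0.046], [0, 0.031, -0.067], [0, 0.044, -0.088], [0, 0.059, -0.108], [0, 0.074, -0.127], [0, 0.09, -0.146], [0, 0.108, -0.164], [0, 0.108, -0.164], [0, 0.108, -0.164]]' --turn '[[0, 0, 0], [0, 0, 0], [0, 0, 0], [0, 0, 0], [0, 0, 0], [0, 0, 0], [0, 0, 0], [0, 0, 0], [0, 0, 0], [0, 0, 0]]' --claw '[1, 1, 1, 1, 1, 1, 1, 1, 1, 1]'

```text
clock: 14.55
position: [0.5332, 0.1117, 0.2453]
ee_rot: [-0.001, 0.782, 0.623, 0.0]
contact_force: [-7.6, 5.2, 4.6]
width: 0.0084
gripper_force: 39.2
```

```bash
python3 st.py; python3 - <<'E'
from h import *
h=np.array([.6704,.0798,.114]);hp=np.array([.6444,-.0343,.114]); w=np.array([-.9751,.2218,0])
for i in range(4):
  for n in ['side','top']:
    d=manip.get_image(n)
    for q,o in [('flap_pull',h),('pointer_tip',hp)]:
      for k in manip.place_of(n,q)[:1]:
        x=np.array(k['point'])-o; print(n,q,np.round(k['point'],4),round(k['score'],2),'ang',np.arctan2(x[2],x@w).round(3))
    if i==0: im=d['image'][:,:,::-1]; cv2.imwrite('pics/z%s.png'%n,im)
p,_=cur(); x=p+[0,0,.014]-h; print('tcp ang',np.arctan2(x[2],x@w),np.hypot(x[2],x@w))
a=cv2.imread('pics/zside.png')[90:250,220:400];b=cv2.imread('pics/ztop.png')[140:260,230:365]
cv2.imwrite('pics/c3.png',np.hstack([cv2.resize(a,(450,400),interpolation=2),cv2.resize(b,(350,400),interpolation=2)]))
E
```

```text
14.55 [0.5332 0.1117 0.2453] [0.077 0.223 1.543 0.003 1.377 0.303] w 0.0084 g 39.2 F [-7.6  5.2  4.6] M [0.82 1.45 0.05]
yhead -0.2261 z [-0.002  0.002 -1.   ]
side flap_pull [0.5368 0.1122 0.2541] 0.92 ang 0.795
side pointer_tip [ 0.5141 -0.0068  0.2585] 0.6 ang 0.826
top flap_pull [0.5326 0.1094 0.2536] 0.92 ang 0.781
top pointer_tip [ 0.5095 -0.008   0.2613] 0.51 ang 0.82
side flap_pull [0.5354 0.1116 0.2552] 0.94 ang 0.794
side pointer_tip [ 0.5129 -0.0053  0.2547] 0.52 ang 0.807
top flap_pull [0.5331 0.1086 0.2538] 0.88 ang 0.784
top pointer_tip [ 0.5128 -0.0074  0.2588] 0.69 ang 0.823
side flap_pull [0.5355 0.1132 0.2514] 0.73 ang 0.78
side pointer_tip [ 0.5103 -0.0028  0.2568] 0.69 ang 0.803
top flap_pull [0.535  0.105  0.2527] 0.81 ang 0.789
top pointer_tip [ 0.5118 -0.0098  0.261 ] 0.57 ang 0.829
side flap_pull [0.5386 0.1107 0.2542] 0.83 ang 0.803
side pointer_tip [ 0.5103 -0.0051  0.2585] 0.52 ang 0.811
top flap_pull [0.5352 0.1093 0.2526] 0.67 ang 0.786
top pointer_tip [ 0.5116 -0.0066  0.2613] 0.65 ang 0.827
tcp ang 0.7993505670654953 0.20239935499643058
```

View pics/c3.png

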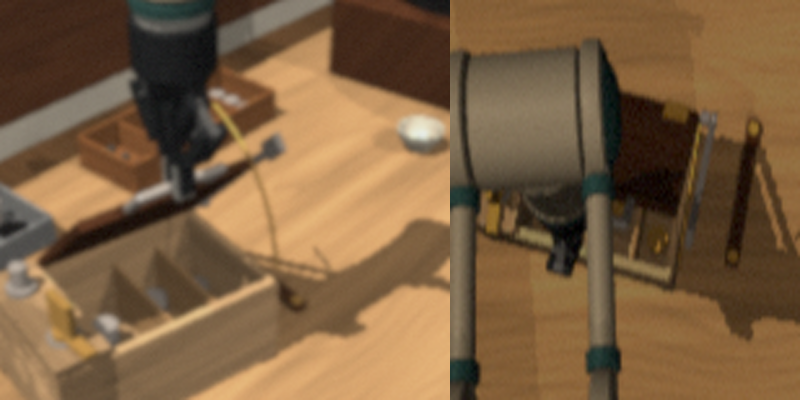

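The views show the flap held up by the gripper and nearly in line with the pointer, whose tip is at (272,147) in the side crop. It is about 0.025 rad low, so I'll raise it slightly and let it settle.

Emit:
carry_out --delta_pos '[[0, 0.004, -0.0045], [0, 0.008, -0.009], [0, 0.008, -0.009], [0, 0.008, -0.009], [0, 0.008, -0.009], [0, 0.008, -0.009], [0, 0.008, -0.009], [0, 0.008, -0.009]]' --turn '[[0, 0, 0], [0, 0, 0], [0, 0, 0], [0, 0, 0], [0, 0, 0], [0, 0, 0], [0, 0, 0], [0, 0, 0]]' --claw '[1, 1, 1, 1, 1, 1, 1, 1]'

```text
clock: 16.55
position: [0.5365, 0.111, 0.2488]
ee_rot: [-0.001, 0.782, 0.623, 0.0]
contact_force: [-6.9, 3.8, 5.3]
width: 0.0081
gripper_force: 39.1
```

```bash
python3 st.py; python3 - <<'E'
from h import *
h=np.array([.6704,.0798,.114]);hp=np.array([.6444,-.0343,.114]); w=np.array([-.9751,.2218,0])
A={}
for i in range(4):
  for n in ['side','top']:
    d=manip.get_image(n)
    for q,o in [('flap_pull',h),('pointer_tip',hp)]:
      for k in manip.place_of(n,q)[:1]:
        x=np.array(k['point'])-o; A.setdefault(q,[]).append(np.arctan2(x[2],x@w).round(3))
for q in A: print(q,A[q],np.median(A[q]))
if abs(np.median(A['flap_pull'])-np.median(A['pointer_tip']))<.03:
    print(manip.sign_off())
E
```

```text
16.55 [0.5365 0.111  0.2488] [0.075 0.226 1.531 0.002 1.385 0.301] w 0.0081 g 39.1 F [-6.9  3.8  5.3] M [0.74 1.24 0.06]
yhead -0.2259 z [-0.001  0.002 -1.   ]
flap_pull [np.float64(0.829), np.float64(0.812), np.float64(0.826), np.float64(0.823), np.float64(-0.869), np.float64(0.832), np.float64(0.814), np.float64(0.82)] 0.8214999999999999
pointer_tip [np.float64(-0.84), np.float64(0.826), np.float64(-2.159), np.float64(0.807), np.float64(0.81), np.float64(0.814), np.float64(0.816), np.float64(0.823)] 0.812
the job is handed in; nothing more can be done
None
```

I turned the cam lock clockwise to its stop and handed the job in with the gripper holding the flap at about 0.82 rad, against a pointer reading of about 0.81 rad; the judge's verdict was not shown.

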